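# Lever the heavy fixture base up onto its spring catch with the pry bar

## Robot

A 6-joint arm with a two-finger parallel gripper is mounted at the origin on a cart in front of the work surface, level with it; the furniture and walls round the work are solid. World frame = base frame: x ahead of the robot, y to its left, z up, the work surface at z = 0. Lengths are in mm, angles in rad, forces in N, time in s.
With the tool pointing down it reaches from about 350 to 875 mm from the base axis. Payload 4.2 kg.
Tool frame: the origin (TCP) lies midway between the tips of the shut fingers; the grasp point (between the pads) lies 19 mm behind it; z points along the fingers, y is the line along which they close (so a half turn about z gives the same grasp; the last joint's range is limited). The gripper opens to 85 mm and grips with 20 to 120 N. Pads are 22 mm wide; open, the fingers measure 114 mm over their backs; the gripper's body (76 mm by 85 mm) begins 54 mm behind the grasp point. The pads swing forward as they close: fully open they stand 13 mm farther back than shut.
Start: joints at [1.503, 0.385, 0.008, 0, -1.194, -0.259], TCP at [200.601, 591.911, 231.312] pointing down, gripper open.
Joint ranges: [-3.14, 3.14], [-1.21, 2.06], [-1.07, 1.41], [-3.16, 2.05], [-2.99, -0.16], [-3.1, 3.1]. Speed limits (rad/s): [2.79, 2.79, 3.14, 3.14, 3.14, 3.14].

## Interface

Orientations are given as a unit quaternion [x, y, z, w].
In Python, from bench import read_state, get_image, job_done gives the robot as it stands.
- The arm moves only by the shell command python3 -m jog 'ROWS'. ROWS is JSON, a list of rows, each a list of 3 entries, a list of its own where there are three numbers: the shift along the world's x, y, z scaled (see below), then the turn, a rotation vector about the world's x, y, z scaled (see below), then the gripper's target within -1 to 1 (shut at 1, half-way at 0, fully open at -1). In form: [[[x, y, z], [wx, wy, wz], claw], ...]. A call has 1 to 20 rows; each row is the pose to reach, as a shift and turn from the pose commanded when the call began; what a row does not reach only later rows make up. The controller multiplies each number of a shift by 10 cm and each number of a turn by 120 degrees. A row lasts 1/10 s, in which the tool goes at most 50 mm and 8.59 degrees, less where a joint would pass 70% of its speed; a pose out of reach is approached as far as the arm can. A call with a number of a shift or a turn outside -1 to 1 is refused whole. A call with a gripper value outside its range is refused whole. The fingers move at their own pace and stop on an object; the grip force is fixed at half the most. Time passes only in rows, so rows that repeat a pose let the fingers close. It gives the time, the measured TCP pose, the force, the opening and the grip force at its end, in the units of the state.
- read_state(): the state, without advancing time (a new reading comes with each control period).
- get_image(name): name is "scene" or "top"; returns a dict with "frame" (384x512x3 uint8, red, green, blue), "range_z" (384x512 float32, mm along the optical axis (not along the pixel's ray), 0 where there is no reading), "fx", "fy", "cx", "cy" (pixels), "distortion" ([k1, k2, p1, p2, k3] as OpenCV has them; the pictures are not rectified), "R" (3x3) and "t" (3): a world point X has camera coordinates R X + t. Camera axes: x right, y down, z forward; pixel columns grow to the right and rows downward; lengths in mm; the calibration is good to about 2 mm. A picture is of the moment at which its call begins.
- job_done(): hands the job in; it is judged then, once.
The state is a dict: "clock": time; "joints": joint angles; "joint_vel": joint speeds; "joint_efforts": joint torques, N m; "position": TCP position; "ee_rot": TCP orientation; "contact_force": force on the tool from outside, world axes, zero at the start; "wrist_torque": the same for the moment, N m; "gripper_width": finger opening in mm; "grasp_force": force on a finger pad.
Only numpy, scipy, OpenCV 4.12 (cv2) and the standard library are available. Lean on these libraries where they do the work, as an engineer would, in place of code of your own. Each camera call takes 0.05 s, during which the arm holds its last target. There are 200 camera calls.

## Task

Take the red-handled pry bar off the hook of the sloped tool stand and, with its blade laid over the fulcrum block and its toe in the notch under the front edge of the heavy green base, lever the base up until the yellow spring catch at its side snaps in under the base's pin. Ease the base down onto the catch without letting it drop, then draw the bar out and lay it flat on the bench top beside the work. Touch the base and the catch only with the bar, and do not disturb the jar, the tape measure or the cork block.

Things in the scene. Friction and masses are not known exactly. Their poses are not given: they have to be found in the camera images.
- bar_handle (a point): Pry bar (0.32 kg), centre of its red handle: 82 mm long (x), 26 mm wide (y), 24 mm thick (z). -x runs along the bar to the toe, +x to the eye, z out of its upper face. Handle and blade share one flat underside, 12 mm below this point. It starts hanging on the stand, toe sloping 35 degrees down.
- bar_toe (a point): Tip of the pry bar's blade, 145 mm from the handle centre along -x and 10 mm nearer the underside; axes as bar_handle. The blade (from 41 mm beyond the handle's centre on) is 22 mm wide and 6 mm thick, thinned to 4 mm over its last 20 mm.
- bar_eye (a point): Middle of the opening of the bar's eye, 58 mm from the handle centre along +x: a loop of 7 mm steel wire, opening 31 mm long and 27 mm wide, which hangs on the stand's hook. Axes as bar_handle. The bench top round x = 0.435, y = 0.12 m (world), between stand and bed, is always free: room to lay the bar along y.
- stand: Fixed wooden tool stand; origin on the bench below the hanging handle, x up the slope, z up. Its 100 mm wide board falls 35 degrees towards -x; the bar's underside lies 12 mm off it, on rails 110 mm towards the toe and 36 mm towards the eye. A shelf overhangs it 245 mm above the bench from x = +28 mm on, so take the handle square to the board.
- hook (a point): The stand's steel hook, 66 mm up the slope from the hanging bar's handle centre; stand's axes. Its 7 mm post stands 30 mm square off the board and the tip bends 10 mm up the slope: the bar comes off by sliding it 16 mm up the slope, then 40 mm or more square away from the board.
- bed: Fixed plywood bed, 190 mm wide, 12 mm thick, from x = -55 to +180 mm. Origin on the bench under the middle of the base's front edge; x points in under the base, z up. The green cast base (4 to 7 kg, 155 x 150 mm, underside 36 mm, top 56 mm above the bench) is hinged at x = 166 mm; a steel die block rises 39 mm above it from x = 77 to 123 mm.
- notch (a point): Middle of the notch's mouth under the base's front edge, 24 mm above the bench; bed's axes. The notch is 64 mm wide, open from the bed board (12 mm above the bench) to the base's underside (36 mm above the bench); a steel strip across the bed, 12 mm high, stops the toe 28 mm in.
- fulcrum (a point): Top of the fulcrum, 42 mm above the bench and 37 mm before the base's front edge: a 12 mm round steel rod, 80 mm long along y, on a block; bed's axes. With the toe down in the notch the bar lies on it sloping about 26 degrees (0.45 rad); the catch snaps in with the bar near level or up to 9 degrees past it. Takes 10 to 25 N at the handle.
- base (a joint): Hinge of the heavy base, rad: 0 down, growing as its front edge rises. It must be raised to about 0.09 for the catch to snap in, and stands at about 0.08 resting on the catch. Can go to 0.30.
- catch (a joint): Yellow spring catch beside the base's front corner (bed x = 8 mm, y = -87 mm, top 54 mm above the bench), rad: 0 upright. The base's pin pushes it outwards to about 0.26 as the base rises; it springs back to 0 under the pin.
- jar: Bystander: glass jar with a green lid, 69 mm across, 84 mm high; origin at the middle of its underside.
- tape: Bystander: yellow tape measure, 36 x 88 x 62 mm; origin at the middle of its underside.
- cork: Bystander: cork sanding block, 64 x 107 x 35 mm; origin at the middle of its underside.

How it is judged (in metres and radians):
On the way, in this order (a step that is already met when the one before it is completed fails the run):
1. the pry bar is off its hook and well clear of it (distance between bar_handle and hook above 0.18 m), for 0.1 s.
2. the bar, bearing on the fulcrum, raises the base (value of joint base above 0.02 rad and contact force between bar and base above 8 N and contact force between bar and bed above 8 N), for 0.2 s.
3. the catch has snapped in under the raised base (value of joint base above 0.065 rad and value of joint catch below 0.06 rad and contact force between bar and base below 0.5 N), for 0.2 s.
At the end, for the whole second after the job is handed in: The base stands raised on its catch (base joint over 0.065 rad, catch joint under 0.06 rad); the bar lies flat and still on the bench top, right way up (handle centre under 20 mm, toe under 12 mm high, within 0.15 rad of level), not against the bed (value of joint base above 0.065 rad and value of joint catch below 0.06 rad and height (world z) of bar_handle below 0.02 m and height (world z) of bar_toe below 0.012 m and angle between bar_handle's own z axis and vertical below 0.15 rad and linear speed of bar below 0.02 m/s and contact force between bar and bed below 0.3 N); the robot touches nothing.
It fails at once if the gripper or arm pushes on the base (3 N) (contact force between any of the fingers, the arm and base above 3 N).
It fails at once if the gripper or arm pushes on the catch (2 N) (contact force between any of the fingers, the arm and catch above 2 N).
It fails at once if the base is let drop (falls faster than 1 rad/s) (velocity of joint base below -1 rad/s).
It fails at once if a bystander is moved more than 30 mm (distance of any of jar, tape, cork from where it was at the start of the episode above 0.03 m).
It also fails if it takes over 64 s, if anything falls off the work surface, if the arm or the gripper's body presses on something with over 40 N, if the wrist force passes 120 N, or if a joint passes its speed limit or range.

## Working session

There is one attempt and no reset: what is moved stays moved. The work goes in short steps, Python scripts to look and compute and a shell command to move; the robot and the scene stay as the last step left them, time stands still between calls to the robot, and variables do not carry over. Pictures are saved under pics/ and viewed, at most 10 in all, crops included, and the job is handed in when it is done.

```bash
ls; mkdir -p pics
cat > h.py <<'E'
import numpy as np, cv2
from bench import read_state, get_image, job_done
def grab(n):
    d=get_image(n); d['K']=np.array([[d['fx'],0,d['cx']],[0,d['fy'],d['cy']],[0,0,1.]]); d['D']=np.array(d['distortion'],float)
    d['R']=np.array(d['R']);d['t']=np.array(d['t']); return d
def cloud(d):
    h,w=d['range_z'].shape; u,v=np.meshgrid(np.arange(w),np.arange(h))
    p=cv2.undistortPoints(np.stack([u,v],-1).reshape(-1,1,2).astype(np.float64),d['K'],d['D']).reshape(h,w,2)
    z=d['range_z'][...,None].astype(float); c=np.concatenate([p*z,z],-1)
    return (c-d['t'])@d['R']   # world mm
def hsv(d): return cv2.cvtColor(d['frame'],cv2.COLOR_RGB2HSV)
def save(d,f): cv2.imwrite('pics/'+f,cv2.cvtColor(d['frame'],cv2.COLOR_RGB2BGR))
E
python3 - <<'E'
from h import *
for n in('scene','top'):
    d=grab(n); save(d,n+'0.png'); print(n,-d['R'].T@d['t'],d['R'][2]); np.savez(n+'0.npz',**{k:v for k,v in d.items()})
s=read_state();print(s['position'],s['ee_rot'],s['contact_force'],s['clock'])
E
```

```text
pics
scene [-225.42213126 -418.99566783 1110.79542351] [ 0.55403872  0.30747927 -0.77362626]
top [ 327.84318723   -4.06970335 1281.64146808] [ 1.11559316e-01 -8.92836643e-04 -9.93757376e-01]
[200.4367045  591.44192508 230.33431123] [ 9.86669797e-01 -1.62732175e-01 -1.02747285e-04  9.69581039e-04] [ 0.13620781 -0.37571823  0.5369962 ] 0.1
```

View pics/scene0.png

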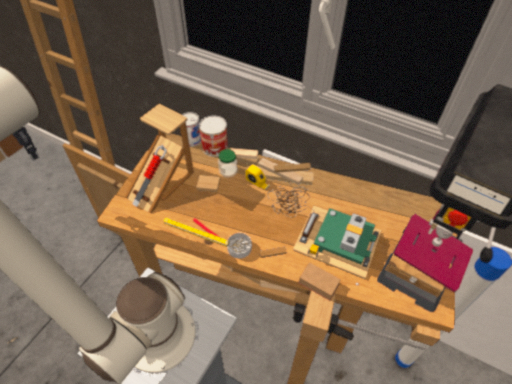

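View pics/top0.png

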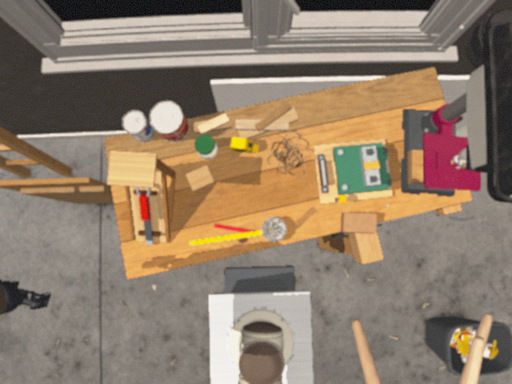

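Run:
```python
from h import *
big=[]
for n in('scene','top'):
    d=dict(np.load(n+'0.npz')); C=cloud(d); H=hsv(d); print(n,d['fx'])
    h,s,v=[H[...,i].astype(int) for i in range(3)]
    X,Y,Z=C[...,0],C[...,1],C[...,2]; ok=d['range_z']>0
    m=ok&((h<8)|(h>172))&(s>150)&(Z>60)&(Z<260)&(Y>100)&(X<800)
    nn,l,st,_=cv2.connectedComponentsWithStats(m.astype(np.uint8)); 
    k=[i for i in range(1,nn) if st[i,4]>25]; print('red comps',[(st[i].tolist(),C[l==i].mean(0).round(1).tolist()) for i in k])
    # green base top
    g=ok&(h>65)&(h<90)&(s>80)&(Z>48)&(Z<64)&(Y<0)
    P=C[g]; print('green n',len(P),P.mean(0).round(1),P[:,2].std().round(1))
    r=cv2.minAreaRect(P[:,:2].astype(np.float32)); print('rect',r, cv2.boxPoints(r).round(1).tolist())
    y0,y1,x0,x1=(190,290,290,390) if n=='scene' else (130,210,305,405)
    for a in ((y0,y1,x0,x1),(130,215,120,220) if n=='scene' else (145,250,100,190)):
        f=d['frame'][a[0]:a[1],a[2]:a[3]]; big.append(cv2.resize(f,(390,290),interpolation=cv2.INTER_CUBIC))
im=np.vstack([np.hstack(big[:2]),np.hstack(big[2:])]); cv2.imwrite('pics/crops.png',cv2.cvtColor(im,cv2.COLOR_RGB2BGR))
```

```text
scene 406.5485425177354
red comps [([214, 131, 12, 9, 50], [671.6, 223.9, 93.0]), ([202, 133, 8, 7, 32], [640.1, 264.9, 96.0]), ([144, 155, 18, 24, 207], [416.1, 327.2, 110.6])]
green n 1255 [ 512.3 -324.1   55.5] 2.3
rect ((523.306640625, -332.84552001953125), (148.07958984375, 162.0469512939453), 2.8909881114959717) [[445.29998779296875, -255.6999969482422], [453.3999938964844, -417.5], [601.2999877929688, -410.0], [593.2000122070312, -248.1999969482422]]
top 402.74572628189725
red comps [([139, 192, 11, 29, 228], [419.0, 330.2, 113.6])]
green n 1299 [ 520.1 -310.4   55.2] 2.4
rect ((524.9896850585938, -330.2391052246094), (142.8234100341797, 164.30136108398438), 4.096453666687012) [[447.8999938964844, -253.39999389648438], [459.6000061035156, -417.29998779296875], [602.0999755859375, -407.1000061035156], [590.4000244140625, -243.1999969482422]]
```

View pics/crops.png

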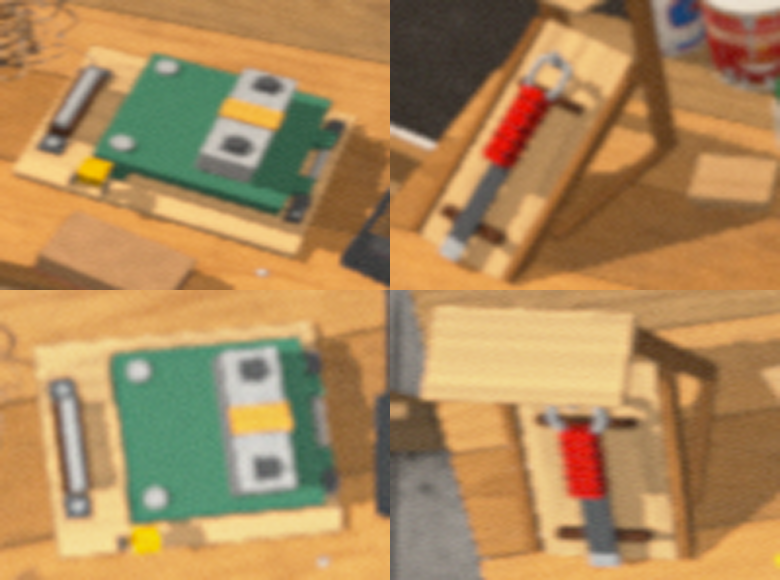

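```bash
cat >> h.py <<'E'
def ray(d,px):
    p=cv2.undistortPoints(np.array(px,float).reshape(-1,1,2),d['K'],d['D']).reshape(-1,2)
    r=np.c_[p,np.ones(len(p))]@d['R']; return -d['R'].T@d['t'], r/np.linalg.norm(r,axis=1)[:,None]
def onz(d,px,z):
    o,r=ray(d,px); return o+r*((z-o[2])/r[:,2])[:,None]
def tri(d1,p1,d2,p2):
    A=np.zeros((3,3));b=np.zeros(3);L=[]
    for d,p in((d1,p1),(d2,p2)):
        o,r=ray(d,[p]);M=np.eye(3)-np.outer(r[0],r[0]);A+=M;b+=M@o;L.append((o,r[0]))
    x=np.linalg.solve(A,b); return x,[np.linalg.norm(np.cross(x-o,r)) for o,r in L]
def cen(m): 
    v,u=np.nonzero(m); return np.array([u.mean(),v.mean()])
def big(m):
    n,l,s,_=cv2.connectedComponentsWithStats(m.astype(np.uint8)); return l==1+np.argmax(s[1:,4])
E
python3 - <<'E'
from h import *
D={n:dict(np.load(n+'0.npz')) for n in('scene','top')}
roi={'scene':(135,215,120,175),'top':(150,250,125,170)}
cr={};cb={}
for n,d in D.items():
    H=hsv(d).astype(int);h,s,v=H[...,0],H[...,1],H[...,2];C=cloud(d)
    R=np.zeros(h.shape,bool);a=roi[n];R[a[0]:a[1],a[2]:a[3]]=1
    m=big(R&((h<8)|(h>172))&(s>150)); cr[n]=cen(m)
    g=big(R&(s<75)&(v>50)&(C[...,2]>20)&(C[...,0]<415)); cb[n]=cen(g)
    vv,uu=np.nonzero(g); print(n,m.sum(),cr[n],'blade',g.sum(),cb[n],uu.min(),uu.max(),vv.min(),vv.max())
    P=C[m]; c=P.mean(0);print(' handle cloud med',np.median(P,0).round(1))
    Q=C[g]; print(' blade cloud med',np.median(Q,0).round(1), Q.min(0).round(1))
    # rod
    B=(C[...,0]>430)&(C[...,0]<620)&(C[...,1]>-245)&(C[...,1]<-160)&(C[...,2]>30)&(s<70)
    P=C[B]; r=cv2.minAreaRect(P[:,:2].astype(np.float32)); print(' rod',len(P),P.mean(0).round(1),r)
    w,V=np.linalg.eigh(np.cov(P[:,:2].T)); print(' dir',V[:,1],np.percentile(P[:,2],[10,50,90]))
    # green contour at z=56 plane : front edge
    gm=big((h>65)&(h<92)&(s>80)&(C[...,1]<-200)&(C[...,1]>-450)&(C[...,0]>400)&(C[...,0]<640)&(C[...,2]>49))
    gm=cv2.morphologyEx(gm.astype(np.uint8),cv2.MORPH_CLOSE,np.ones((15,15)))
    c,_=cv2.findContours(gm,0,cv2.CHAIN_APPROX_NONE); c=max(c,key=cv2.contourArea).reshape(-1,2)
    W=onz(d,c,56); r=cv2.minAreaRect(W[:,:2].astype(np.float32)); print(' green',r,cv2.boxPoints(r).round(1).tolist())
    # yellow catch
    ym=big((h>20)&(h<32)&(s>200)&(C[...,1]<-200)&(C[...,1]>-300)&(C[...,0]<470)&(C[...,0]>400)); print(' catch',cen(ym),ym.sum(),onz(d,[cen(ym)],54).round(1),np.median(C[ym],0).round(1))
    e=W[np.abs(W[:,1]-np.percentile(W[:,1],97))<9]
    # front-edge fit
    x=(W[:,0]>475)&(W[:,0]<570)&(W[:,1]>-290); k=np.polyfit(W[x,0],W[x,1],1); print(' front edge y=',k, 'at 522',np.polyval(k,522), 'n',x.sum())
print('handle',tri(D['scene'],cr['scene'],D['top'],cr['top'])); print('blade',tri(D['scene'],cb['scene'],D['top'],cb['top']))
E
```

```text
scene 209 [152.24880383 166.57894737] blade 133 [141.56390977 190.81954887] 134 149 179 204
 handle cloud med [415.7 324.6 110.9]
 blade cloud med [349.6 337.   45.5] [-225.4 -419.    20. ]
 rod 94 [ 516.4 -212.2   40.1] ((518.2996215820312, -211.68649291992188), (81.51577758789062, 14.941038131713867), 2.065378189086914)
 dir [-0.99838739 -0.0567682 ] [35.37357954 40.22380349 43.46271993]
 green ((520.1956787109375, -327.4177551269531), (149.49490356445312, 150.09426879882812), 3.8926591873168945) [[440.5, -257.6000061035156], [450.70001220703125, -407.3999938964844], [599.9000244140625, -397.20001220703125], [589.7000122070312, -247.5]]
 catch [313.57142857 248.69642857] 56 [[ 427.3 -264.9   54. ]] [ 431.3 -263.6   51.5]
 front edge y= [ 5.30321844e-02 -2.81463040e+02] at 522 -253.78023948323528 n 22
top 230 [143.96521739 206.75217391] blade 137 [148.03649635 230.90510949] 144 152 221 242
 handle cloud med [418.4 329.8 114.4]
 blade cloud med [349.2 336.5  46.2] [315.1  -4.1  20.6]
 rod 131 [ 520.1 -212.3   39.1] ((535.391357421875, -217.39561462402344), (39.57389831542969, 110.93876647949219), 71.61017608642578)
 dir [-0.99467443  0.10306687] [33.84685133 38.95494643 43.98659213]
 green ((524.3461303710938, -324.19378662109375), (142.26345825195312, 152.68138122558594), 4.216513156890869) [[447.79998779296875, -253.3000030517578], [459.0, -405.6000061035156], [600.9000244140625, -395.1000061035156], [589.7000122070312, -242.8000030517578]]
 catch [341.89130435 198.60869565] 46 [[ 431.5 -261.7   54. ]] [ 430.5 -262.2   53.2]
 front edge y= [ 7.26383523e-02 -2.88396189e+02] at 522 -250.47896887347804 n 30
handle (array([420.20266791, 332.69294616, 103.67740424]), [np.float64(0.4151682172304429), np.float64(0.4151682172305979)])
blade (array([349.97138599, 336.06017278,  47.12429207]), [np.float64(0.6083024897892526), np.float64(0.6083024897890869)])
```

Run:
```python
from h import *
D={n:dict(np.load(n+'0.npz')) for n in('scene','top')}
roi={'scene':(135,215,120,175),'top':(150,250,125,170)}
n_=np.array([-.5736,0,.8192]); H0=np.array([420.5,331.5,103.7])
for n,d in D.items():
    H=hsv(d).astype(int);h,s,v=H[...,0],H[...,1],H[...,2];C=cloud(d)
    R=np.zeros(h.shape,bool);a=roi[n];R[a[0]:a[1],a[2]:a[3]]=1
    m=big(R&((h<8)|(h>172))&(s>150)); g=big(R&(s<75)&(v>50)&(C[...,2]>20)&(C[...,0]<415))
    for nm,k,off in(('handle',m,0),('blade',g,-9)):
        px=[];
        for r in np.unique(np.nonzero(k)[0])[1:-1]:
            px.append([np.nonzero(k[r])[0].mean(),r])
        o,r=ray(d,px); p0=H0+off*n_; W=o+r*(((p0-o)@n_)/(r@n_))[:,None]
        f=np.polyfit(W[:,0],W[:,1],1); print(n,nm,'yaw',np.degrees(np.arctan(f[0])).round(2),'y@420',np.polyval(f,420).round(1),'y@350',np.polyval(f,350).round(1),'x range',W[:,0].min().round(1),W[:,0].max().round(1))
    # board surface points: along-board residual
    b=(abs(C[...,1]-331)<60)&(C[...,0]>320)&(C[...,0]<480)&(C[...,2]<190)&(h>8)&(h<25)&(s>60)
    P=C[b]; dd=(P-H0)@n_; q=abs(dd+24)<8; P=P[q]; A=np.c_[P[:,:2],np.ones(len(P))]; k=np.linalg.lstsq(A,P[:,2],rcond=None)[0]
    print(' board n',q.sum(),'offset med',np.median(dd[q]).round(1),'slope',np.degrees(np.arctan(np.hypot(*k[:2]))).round(1),'yaw',np.degrees(np.arctan2(k[1],k[0])).round(1))
    for nm,z in(('jar',0),):pass
s=read_state();print(s['position'],s['joints'])
```

```text
scene handle yaw 0.31 y@420 332.4 y@350 332.0 x range 390.0 450.7
scene blade yaw -2.03 y@420 334.6 y@350 337.1 x range 316.4 385.3
 board n 1187 offset med -24.6 slope 35.2 yaw -3.6
top handle yaw -5.23 y@420 333.1 y@350 339.5 x range 384.9 457.9
top blade yaw -5.33 y@420 331.2 y@350 337.7 x range 318.4 376.4
 board n 1465 offset med -24.2 slope 35.0 yaw -4.2
[200.4367045  591.44192508 230.33431123] [ 1.50262696e+00  3.85477887e-01  6.76201406e-03 -4.18419247e-04
 -1.19399130e+00 -2.58594680e-01]
```

```bash
python3 -m jog '[[[0.3,-0.5,0],[0,0,-0.1],-1],[[0.5,-1,0],[0,0,-0.2],-1],[[0.5,-1,0],[0,0,-0.3],-1],[[0.5,-1,0],[0,0,-0.4],-1],[[0.5,-1,0],[0,0,-0.5],-1],[[0.5,-1,0],[0,0,-0.6],-1],[[0.5,-1,0],[0,0,-0.7],-1],[[0.5,-1,0],[0,0,-0.7],-1],[[0.5,-1,0],[0,0,-0.7],-1],[[0.5,-1,0],[0,0,-0.7],-1],[[0.5,-1,0],[0,0,-0.7],-1]]'; python3 -c "
from h import *;s=read_state();print(s['position'],s['joints'],s['ee_rot'])"
```

```text
clock: 1.2
position: [250.5, 491.6, 230.9]
ee_rot: [-0.624, 0.781, -0.0, -0.0]
contact_force: [0.4, -0.0, 0.6]
gripper_width: 85.6
grasp_force: 0.0
[250.47478343 491.6082364  230.85253972] [ 1.39327667e+00  2.61251286e-01 -1.73718842e-01 -2.73893225e-04
 -1.13683034e+00 -1.61515760e+00] [-6.24428737e-01  7.81081613e-01 -2.37122427e-04 -4.59650254e-04]
```

```bash
cat >> h.py <<'E'
from scipy.spatial.transform import Rotation as Ro
def barR(yaw,pitch): # pitch: eye end up, deg
    return Ro.from_euler('z',yaw,degrees=True)*Ro.from_euler('y',-pitch,degrees=True)
FL=Ro.from_matrix(np.diag([-1.,1,-1]))
def rel(tcp,Rt,st=None):
    s=st or read_state(); dp=(np.array(tcp)-s['position'])/100; dr=(Rt*Ro.from_quat(s['ee_rot']).inv()).as_rotvec(degrees=True)/120
    print('shift',dp.round(3).tolist(),'turn',dr.round(3).tolist(), 'deg',np.linalg.norm(dr*120).round(1))
def barrel(H,yaw,pitch,off=(0,0,-11)):
    B=barR(yaw,pitch); rel(np.array(H)+B.apply(off),B*FL)
E
python3 - <<'E'
from h import *
B=barR(-4,35); H=np.array([420.5,332,103.7]); print(B.as_matrix().round(3).tolist())
barrel(H+B.apply([0,0,90]),-4,35)
E
```

```text
[[0.817, 0.07, -0.572], [-0.057, 0.998, 0.04], [0.574, 0.0, 0.819]]
shift [1.248, -1.564, -0.624] turn [0.189, -0.255, -0.655] deg 87.3
```

```bash
python3 -m jog '[[[0.3,-0.4,0],[0.02,-0.03,-0.07],-1],[[0.6,-0.8,0],[0.19,-0.255,-0.655],-1],[[0.6,-0.8,0],[0.19,-0.255,-0.655],-1],[[0.6,-0.8,0],[0.19,-0.255,-0.655],-1],[[0.6,-0.8,0],[0.19,-0.255,-0.655],-1],[[0.6,-0.8,0],[0.19,-0.255,-0.655],-1],[[0.6,-0.8,0],[0.19,-0.255,-0.655],-1],[[0.6,-0.8,0],[0.19,-0.255,-0.655],-1],[[0.6,-0.8,0],[0.19,-0.255,-0.655],-1],[[0.6,-0.8,0],[0.19,-0.255,-0.655],-1],[[0.6,-0.8,0],[0.19,-0.255,-0.655],-1],[[0.6,-0.8,0],[0.19,-0.255,-0.655],-1],[[0.6,-0.8,0],[0.19,-0.255,-0.655],-1]]'
python3 - <<'E'
from h import *
B=barR(-4,35); H=np.array([420.5,332,103.7])
barrel(H+B.apply([0,0,90]),-4,35);barrel(H,-4,35)
print(read_state()['joints'])
E
```

```text
clock: 2.5
position: [387.8, 396.5, 291.4]
ee_rot: [-0.031, 0.976, -0.015, 0.217]
contact_force: [0.1, 0.3, 0.9]
gripper_width: 85.3
grasp_force: 0.0
shift [-0.125, -0.613, -1.23] turn [0.02, -0.083, -0.057] deg 12.4
shift [0.39, -0.649, -1.967] turn [0.02, -0.083, -0.057] deg 12.4
[ 1.28559381  0.10770919 -0.46676207  0.52998873 -0.95350239 -3.09487833]
```

Run:
```python
from h import *
H=np.array([420.5,332,103.7])
for t in (20,24): 
  B=barR(-4,t);rel(H+B.apply([0,0,-11])+barR(-4,35).apply([0,0,90]),B*FL)
```

```text
shift [-0.151, -0.611, -1.243] turn [0.021, 0.042, -0.06] deg 9.1
shift [-0.143, -0.612, -1.24] turn [0.021, 0.008, -0.059] deg 7.6
```

```bash
python3 -m jog '[[[0,-0.2,0],[0.02,0.042,-0.03],-1],[[-0.1,-0.6,-0.3],[0.02,0.042,-0.06],-1],[[-0.15,-0.6,-0.6],[0.02,0.042,-0.06],-1],[[-0.15,-0.6,-0.9],[0.02,0.042,-0.06],-1],[[-0.15,-0.6,-0.9],[0.02,0.042,-0.06],-1],[[-0.15,-0.6,-0.9],[0.02,0.042,-0.06],-1],[[-0.15,-0.6,-0.9],[0.02,0.042,-0.06],-1]]'
python3 - <<'E'
from h import *
H=np.array([420.5,332,103.7])
for t in (20,24): 
  B=barR(-4,t);rel(H+B.apply([0,0,-11])+barR(-4,35).apply([0,0,90]),B*FL)
print(read_state()['joints'])
E
```

```text
clock: 3.2
position: [386.9, 333.0, 212.7]
ee_rot: [0.024, 0.987, -0.005, 0.158]
contact_force: [0.2, 0.5, 0.1]
gripper_width: 85.1
grasp_force: 0.0
shift [-0.141, 0.023, -0.456] turn [-0.0, -0.015, -0.01] deg 2.2
shift [-0.134, 0.023, -0.453] turn [-0.002, -0.049, -0.009] deg 6.0
[ 1.18547823  0.11009839 -0.60405103  0.42477734 -0.7972375  -3.09598319]
```

```bash
cat > kin.py <<'E'
from h import *
from scipy.optimize import least_squares
Q=np.array([[1.50262696,.385477887,.00676201406,-.000418419,-1.19399130,-.25859468],[1.39327667,.261251286,-.173718842,-.000273893,-1.13683034,-1.6151576],[1.28559381,.10770919,-.46676207,.52998873,-.95350239,-3.09487833],[1.18547823,.11009839,-.60405103,.42477734,-.7972375,-3.09598319]])
P=np.array([[200.4367,591.4419,230.3343],[250.4748,491.6082,230.8525],[387.8,396.5,291.4],[386.9,333.0,212.7]])
E4=Ro.from_quat([[.986669797,-.162732175,-.000102747,.000969581],[-.624428737,.781081613,-.000237,-.00046],[-.031,.976,-.015,.217],[.024,.987,-.005,.158]])
e=lambda a,t:Ro.from_euler(a,t)
def rots(q,s3,s5):
    A=e('z',q[0]);B=A*e('y',q[1]);C=B*e('y',-q[2]);D=C*e('x',s3*q[3]);F=D*e('y',-q[4]);return A,B,C,D,F,e('z',s5*q[5])
def fk(q,p,s3,s5,Rc):
    A,B,C,D,F,G=rots(q,s3,s5)
    x=A.apply([p[0],0,p[1]])+B.apply([p[8],0,p[2]])+C.apply([p[3],p[4],p[5]])+F.apply([p[6],p[7],0])
    return x,F*Rc*G
def fit():
    best=None
    for s3 in(1,-1):
        for s5 in(1,-1):
            Ms=[(rots(q,s3,s5)[4].inv()*E4[i]*rots(q,s3,s5)[5].inv()) for i,q in enumerate(Q)]
            Rc=Ro.concatenate(Ms).mean(); er=max(np.degrees((Rc.inv()*M).magnitude()) for M in Ms)
            if best is None or er<best[0]: best=(er,s3,s5,Rc)
    er,s3,s5,Rc=best
    f=lambda p:np.r_[np.concatenate([fk(q,p,s3,s5,Rc)[0]-P[i] for i,q in enumerate(Q)]),(p-p0)*.01]
    p0=np.array([0,300,350,300,-80,0,250,-80,0.]); r=least_squares(f,p0)
    return er,s3,s5,Rc,r
LO=np.array([-3.14,-1.21,-1.07,-3.16,-2.99,-3.1]);HI=np.array([3.14,2.06,1.41,2.05,-.16,3.1])
def ik(pos,R,q0,m,free=True):
    er,s3,s5,Rc,r=m
    def f(q):
        x,Rr=fk(q,r.x,s3,s5,Rc); return np.r_[(x-pos)/10,(Rr*R.inv()).as_rotvec()*10]
    return least_squares(f,q0,bounds=((LO-.6,HI+.6) if free else (LO,HI)))
E
python3 - <<'E'
from kin import *
m=fit(); print(m[:3],m[3].as_matrix().round(2).tolist(),m[4].x.round(1),np.abs(m[4].fun[:12]).max().round(2))
H=np.array([420.5,332,103.7])
for t in(35,20,12,5,0,-10):
    B=barR(-4,t); r=ik(H+B.apply([0,0,-11]),B*FL,Q[3],m); print(t,r.x.round(2),r.cost.round(4))
O=np.array([517,-249.5,0]);bx=np.array([.068,-.9977,0])
B=barR(93.9,24);print('pry',ik(O-103*bx+[0,0,86]+B.apply([0,0,-11]),B*FL,[0.1,.3,0,0,-1.2,0],m).x.round(2))
for t in(35,20):
    B=barR(-4,t); r=ik(H+B.apply([0,0,-11]),B,[1.2,.1,-.6,.4,-.8,0],m); print('unfl',t,r.x.round(2),r.cost.round(4))
for y in(93.9,93.9-180):
    B=barR(93.9,24);
    for j in (3,-3): print('pry unfl',ik(O-103*bx+[0,0,86]+B.apply([0,0,-11]),B,[0.1,.3,0,0,-1.2,j],m).x.round(2))
E
```

```text
(np.float64(0.06462281660581422), -1, -1) [[0.0, 0.0, 1.0], [-1.0, -0.0, 0.0], [0.0, -1.0, 0.0]] [   1.1  168.   560.5  422.4   -0.7   -3.1  297.5 -159.1    1. ] 0.21
35 [ 1.03  0.31 -0.88  1.14 -0.5  -3.7 ] 1.3854
20 [ 1.04  0.3  -0.82  0.85 -0.42 -3.46] 0.0
12 [ 1.06  0.33 -0.63  0.37 -0.55 -3.  ] 0.0
5 [ 1.01  0.36 -0.48  0.12 -0.69 -2.74] 0.0
0 [ 0.97  0.38 -0.39  0.   -0.8  -2.61] 0.0
-10 [ 0.89  0.44 -0.24 -0.17 -1.   -2.43] 0.0
pry [-0.22  0.5  -0.15 -0.45 -1.1   0.53]
unfl 35 [ 0.49  0.31 -0.97  1.48  0.44  1.13] 282.6174
unfl 20 [ 1.07  0.22 -0.81 -0.52  0.44  0.28] 294.7833
pry unfl [-0.    0.28 -0.56 -1.4   0.44  2.96]
pry unfl [-0.    0.28 -0.56 -1.4   0.44 -3.32]
pry unfl [-0.    0.28 -0.56 -1.4   0.44  2.96]
pry unfl [-0.    0.28 -0.56 -1.4   0.44 -3.32]
```

Run:
```python
from kin import *
m=fit(); rng=np.random.default_rng(0)
H=np.array([420.5,332,103.7]); O=np.array([517,-249.5,0]);bx=np.array([.068,-.9977,0])
UF=Ro.from_matrix(np.diag([1.,-1,-1]))
def sols(pos,R):
    S=[]
    for k in range(60):
        r=ik(pos,R,rng.uniform(LO,HI),m,False)
        if r.cost<1e-3 and not any(np.abs(r.x-s).max()<.1 for s in S): S.append(r.x)
    return [s.round(2).tolist() for s in S]
for nm,F in(('FL',FL),('UF',UF)):
    for t in(35,28,20,12):
        B=barR(-4,t);print(nm,'grasp',t,sols(H+B.apply([0,0,-11]),B*F))
    for t in (24,0,-9,-30):
        B=barR(93.9,t);print(nm,'pry',t,sols(O-103*bx+[0,0,80]+B.apply([0,0,-11]),B*F))
```

```text
FL grasp 35 [[0.84, 0.3, -1.0, 1.82, -0.49, 2.05]]
FL grasp 28 [[0.91, 0.29, -0.95, 1.46, -0.4, 2.33]]
FL grasp 20 [[1.04, 0.3, -0.82, 0.85, -0.42, 2.83]]
FL grasp 12 [[1.06, 0.33, -0.63, 0.37, -0.55, -3.0]]
FL pry 24 [[-0.22, 0.51, -0.15, -0.46, -1.09, 0.54]]
FL pry 0 [[0.03, 0.41, -0.43, 0.0, -0.74, 0.04]]
FL pry -9 [[0.1, 0.39, -0.56, 0.26, -0.64, -0.25]]
FL pry -30 [[0.18, 0.41, -0.81, 0.96, -0.65, -0.97]]
UF grasp 35 [[0.84, 0.3, -1.0, 1.82, -0.49, -1.09]]
UF grasp 28 [[0.91, 0.29, -0.95, 1.46, -0.4, -0.81]]
UF grasp 20 [[1.04, 0.3, -0.82, 0.85, -0.42, -0.31]]
UF grasp 12 [[1.06, 0.33, -0.63, 0.37, -0.55, 0.14]]
UF pry 24 [[-0.22, 0.51, -0.15, -0.46, -1.09, -2.6]]
UF pry 0 [[0.03, 0.41, -0.43, 0.0, -0.74, -3.1]]
UF pry -9 [[0.1, 0.39, -0.56, 0.26, -0.64, 2.89]]
UF pry -30 [[0.18, 0.41, -0.81, 0.96, -0.65, 2.17]]
```

```bash
python3 -m jog '[[[-0.4,0,0.2],[-0.02,0,0.06],-1],[[-0.4,0,0.2],[-0.34,0.02,0.94],-1],[[-0.4,0,0.2],[-0.34,0.02,0.94],-1],[[-0.4,0,0.2],[-0.34,0.02,0.94],-1],[[-0.4,0,0.2],[-0.34,0.02,0.94],-1],[[-0.4,0,0.2],[-0.34,0.02,0.94],-1],[[-0.4,0,0.2],[-0.34,0.02,0.94],-1],[[-0.4,0,0.2],[-0.34,0.02,0.94],-1],[[-0.4,0,0.2],[-0.34,0.02,0.94],-1],[[-0.4,0,0.2],[-0.34,0.02,0.94],-1],[[-0.4,0,0.2],[-0.34,0.02,0.94],-1],[[-0.4,0,0.2],[-0.34,0.02,0.94],-1],[[-0.4,0,0.2],[-0.34,0.02,0.94],-1],[[-0.4,0,0.2],[-0.34,0.02,0.94],-1],[[-0.4,0,0.2],[-0.34,0.02,0.94],-1]]'
cat >> h.py <<'E'
UF=Ro.from_matrix(np.diag([1.,-1,-1]))
E
python3 - <<'E'
from h import *
H=np.array([420.5,332,103.7])
for t in (20,35): 
  B=barR(-4,t);rel(H+B.apply([0,0,-11])+barR(-4,35).apply([0,0,90]),B*UF)
print(read_state()['joints'].round(2))
E
```

```text
clock: 4.7
position: [346.5, 332.8, 232.5]
ee_rot: [0.838, -0.515, 0.166, -0.075]
contact_force: [-0.0, 0.2, 0.3]
gripper_width: 85.0
grasp_force: 0.0
shift [0.263, 0.025, -0.654] turn [-0.162, 0.024, 0.463] deg 58.9
shift [0.288, 0.023, -0.641] turn [-0.229, -0.085, 0.438] deg 60.3
[ 1.31  0.05 -0.65  0.48 -0.88 -1.15]
```

```bash
python3 -m jog '[[[0,0,0],[-0.016,0.002,0.046],-1],[[0,0,0],[-0.229,-0.085,0.438],-1],[[0,0,0],[-0.229,-0.085,0.438],-1],[[0,0,0],[-0.229,-0.085,0.438],-1],[[0.1,0,-0.2],[-0.229,-0.085,0.438],-1],[[0.2,0.02,-0.4],[-0.229,-0.085,0.438],-1],[[0.288,0.023,-0.64],[-0.229,-0.085,0.438],-1],[[0.288,0.023,-0.64],[-0.229,-0.085,0.438],-1],[[0.288,0.023,-0.64],[-0.229,-0.085,0.438],-1],[[0.288,0.023,-0.64],[-0.229,-0.085,0.438],-1],[[0.288,0.023,-0.64],[-0.229,-0.085,0.438],-1],[[0.288,0.023,-0.64],[-0.229,-0.085,0.438],-1]]'
python3 - <<'E'
from h import *
H=np.array([420.5,332,103.7])
B=barR(-4,35);rel(H+B.apply([0,0,90-11]),B*UF)
rel(H+B.apply([0,0,-11]),B*UF)
print(read_state()['joints'].round(2))
d=grab('scene');save(d,'s1.png');e=grab('top')
a=d['frame'][80:230,80:230];b=e['frame'][110:260,70:220]
cv2.imwrite('pics/pre.png',cv2.resize(np.hstack([a,b])[:,:,::-1],(800,400),interpolation=cv2.INTER_CUBIC))
E
```

```text
clock: 5.9
position: [375.3, 335.3, 168.1]
ee_rot: [0.953, -0.035, 0.301, 0.01]
contact_force: [0.3, -0.4, -0.7]
gripper_width: 85.2
grasp_force: 0.0
shift [-0.0, -0.002, 0.003] turn [-0.001, 0.001, 0.001] deg 0.2
shift [0.515, -0.038, -0.734] turn [-0.001, 0.001, 0.001] deg 0.2
[ 1.18  0.13 -0.97  1.2  -0.62 -0.75]
```

View pics/pre.png

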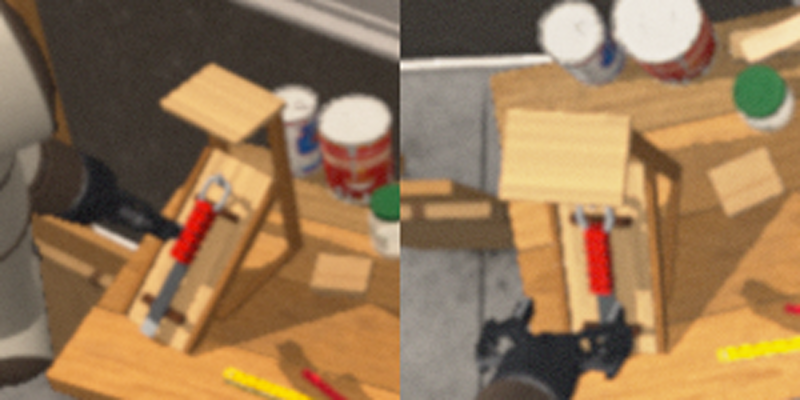

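Run:
```python
from h import *
s=read_state();T=Ro.from_quat(s['ee_rot'])
for n in('top','scene'):
    e=grab(n);C=cloud(e);p=T.inv().apply((C.reshape(-1,3)-s['position']))
    k=(np.abs(p)<90).all(1)&(e['range_z'].ravel()>0)&(hsv(e)[...,2].ravel()<80)&(p[:,2]<15); p=p[k]
    for z0,z1 in((-40,15),(-70,-40),(-90,-70)):
        q=p[(p[:,2]>z0)&(p[:,2]<z1)]; print(n,z0,len(q),np.percentile(q[:,1],[2,25,50,75,98]).round(0) if len(q) else '', 'x',np.percentile(q[:,0],[5,95]).round(0) if len(q) else '')
```

```text
top -40 24 [-44. -44. -43.  53.  55.] x [-5.  7.]
top -70 105 [-67. -52.  42.  53.  72.] x [-9. 12.]
top -90 190 [-70. -37.  33.  44.  72.] x [-10.  16.]
scene -40 5 [54. 54. 56. 57. 59.] x [-5.  3.]
scene -70 21 [61. 66. 72. 72. 75.] x [-7.  6.]
scene -90 45 [27. 38. 68. 71. 75.] x [-14.  16.]
```

```bash
python3 -m jog '[[[0.1,-0.008,-0.147],[0,0,0],-1],[[0.2,-0.015,-0.29],[0,0,0],-1],[[0.3,-0.023,-0.44],[0,0,0],-1],[[0.4,-0.03,-0.58],[0,0,0],-1],[[0.46,-0.034,-0.66],[0,0,0],-1],[[0.515,-0.038,-0.734],[0,0,0],-1],[[0.515,-0.038,-0.734],[0,0,0],-1],[[0.515,-0.038,-0.734],[0,0,0],0],[[0.515,-0.038,-0.734],[0,0,0],1],[[0.515,-0.038,-0.734],[0,0,0],1],[[0.515,-0.038,-0.734],[0,0,0],1],[[0.515,-0.038,-0.734],[0,0,0],1],[[0.515,-0.038,-0.734],[0,0,0],1],[[0.515,-0.038,-0.734],[0,0,0],1],[[0.515,-0.038,-0.734],[0,0,0],1],[[0.515,-0.038,-0.734],[0,0,0],1]]'
python3 - <<'E'
from h import *
B=barR(-4,35);print('up slope 16:',(B.apply([16,0,0])/100).round(3),'+60 out',(B.apply([16,0,60])/100).round(3),(B.apply([16,0,100])/100).round(3)); print(read_state()['joints'].round(2))
E
```

```text
clock: 7.7
position: [426.4, 331.1, 94.4]
ee_rot: [0.953, -0.034, 0.301, 0.011]
contact_force: [-5.1, -0.5, 5.4]
gripper_width: 25.2
grasp_force: 58.9
up slope 16: [ 0.131 -0.009  0.092] +60 out [-0.213  0.015  0.583] [-0.441  0.031  0.911]
[ 0.84  0.29 -1.    1.82 -0.49 -1.09]
```

```bash
python3 -m jog '[[[0.045,-0.003,0.03],[0,0,0],1],[[0.09,-0.006,0.062],[0,0,0],1],[[0.135,-0.009,0.095],[0,0,0],1],[[0.139,-0.009,0.098],[0,0,0],1],[[0.139,-0.009,0.098],[0,0,0],1]]'; python3 -m jog '[[[-0.05,0.004,0.08],[0,0,0],1],[[-0.11,0.008,0.16],[0,0,0],1],[[-0.17,0.012,0.245],[0,0,0],1],[[-0.23,0.016,0.33],[0,0,0],1],[[-0.29,0.02,0.41],[0,0,0],1],[[-0.34,0.024,0.49],[0,0,0],1],[[-0.4,0.028,0.57],[0,0,0],1],[[-0.46,0.032,0.66],[0,0,0],1],[[-0.6,0.042,0.85],[0,0,0],1],[[-0.6,0.042,0.85],[0,0,0],1]]'
python3 - <<'E'
from h import *
d=grab('scene');save(d,'s2.png');e=grab('top')
a=d['frame'][80:230,80:230];b=e['frame'][110:260,70:220]
cv2.imwrite('pics/held.png',cv2.resize(np.hstack([a,b])[:,:,::-1],(800,400),interpolation=cv2.INTER_CUBIC))
for n,d in (('s',d),('t',e)):
    h,s,v=cv2.split(hsv(d));m=(((h<8)|(h>172))&(s>150)); m[:, 165:]=0; m=big(m);print(n,m.sum(),cen(m))
B=barR(93.9,0); print(read_state()['joints'].round(2))
rel([435,153,60],B*UF)
E
```

```text
clock: 8.2
position: [437.7, 330.4, 102.3]
ee_rot: [0.954, -0.032, 0.299, 0.011]
contact_force: [-11.4, 1.2, 4.5]
gripper_width: 24.8
grasp_force: 59.2
clock: 9.2
position: [379.5, 335.1, 189.6]
ee_rot: [0.953, -0.034, 0.301, 0.01]
contact_force: [0.6, 2.1, -2.7]
gripper_width: 24.8
grasp_force: 60.0
s 110 [139.26363636 148.06363636]
t 172 [131.56976744 217.58139535]
[ 1.2   0.11 -0.93  1.11 -0.66 -0.65]
shift [0.549, -1.809, -1.28] turn [-0.232, 0.234, 0.788] deg 102.5
```

View pics/held.png

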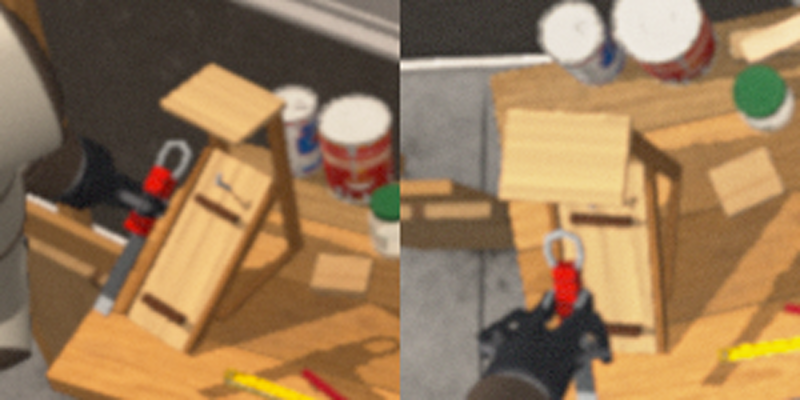

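```bash
cat >> kin.py <<'E'
def path(a,b,Ra,Rb,q,m,n=8):
    dr=(Rb*Ra.inv()).as_rotvec()
    for t in np.linspace(0,1,n):
        r=ik(np.array(a)+t*(np.array(b)-a),Ro.from_rotvec(t*dr)*Ra,q,m); q=r.x; print(q.round(2),'BAD' if r.cost>1e-3 or (q<LO).any() or (q>HI).any() else '')
    return q
E
python3 - <<'E'
from kin import *
m=fit();s=read_state();R0=Ro.from_quat(s['ee_rot']);R1=barR(94,0)*UF
w1=[379.5,245,220]
q=path(s['position'],w1,R0,R0,s['joints'],m,4)
print();q=path(w1,[420,153,160],R0,R1,q,m)
print();path([420,153,160],[435,153,10],R1,R1,q,m,3)
E
```

```text
[ 1.2   0.11 -0.93  1.11 -0.66 -0.65] 
[ 1.18  0.05 -0.96  1.09 -0.66 -0.61] 
[ 1.16 -0.01 -0.99  1.07 -0.67 -0.55] 
[ 1.14 -0.07 -1.01  1.04 -0.67 -0.49] 

[ 1.14 -0.07 -1.01  1.04 -0.67 -0.49] 
[ 1.05 -0.09 -1.01  0.98 -0.55 -0.12] 
[ 1.   -0.09 -0.97  0.78 -0.48  0.34] 
[ 0.96 -0.07 -0.88  0.49 -0.51  0.89] 
[ 0.9  -0.02 -0.76  0.23 -0.59  1.42] 
[ 0.82  0.03 -0.65  0.08 -0.7   1.86] 
[ 0.75  0.09 -0.57  0.01 -0.81  2.21] 
[ 0.71  0.15 -0.51  0.   -0.9   2.5 ] 

[ 0.71  0.15 -0.51  0.   -0.9   2.5 ] 
[ 0.7   0.28 -0.59  0.   -0.7   2.51] 
[ 0.69  0.42 -0.65  0.   -0.5   2.52]
```

```bash
python3 -m jog '[[[-0.2,0,0.05],[0,0,0],1],[[-0.25,-0.2,0.1],[0,0,0],1],[[-0.15,-0.5,0.2],[0,0,0],1],[[0,-0.9,0.3],[0,0,0],1],[[0,-0.9,0.3],[0,0,0],1]]'; python3 -c "
from h import *
rel([420,153,160],barR(94,0)*UF)"
```

```text
clock: 9.8
position: [381.1, 237.7, 217.3]
ee_rot: [0.953, -0.038, 0.3, 0.014]
contact_force: [0.2, 0.7, -3.5]
gripper_width: 24.8
grasp_force: 60.1
shift [0.389, -0.847, -0.573] turn [-0.23, 0.236, 0.793] deg 103.0
```

```bash
python3 -m jog '[[[0.02,-0.05,-0.02],[-0.015,0.015,0.05],1],[[0.07,-0.14,-0.1],[-0.23,0.236,0.793],1],[[0.1,-0.21,-0.14],[-0.23,0.236,0.793],1],[[0.13,-0.28,-0.19],[-0.23,0.236,0.793],1],[[0.16,-0.35,-0.24],[-0.23,0.236,0.793],1],[[0.2,-0.42,-0.28],[-0.23,0.236,0.793],1],[[0.23,-0.5,-0.33],[-0.23,0.236,0.793],1],[[0.26,-0.57,-0.38],[-0.23,0.236,0.793],1],[[0.3,-0.64,-0.43],[-0.23,0.236,0.793],1],[[0.33,-0.71,-0.5],[-0.23,0.236,0.793],1],[[0.39,-0.85,-0.57],[-0.23,0.236,0.793],1],[[0.39,-0.85,-0.57],[-0.23,0.236,0.793],1],[[0.39,-0.85,-0.57],[-0.23,0.236,0.793],1],[[0.39,-0.85,-0.57],[-0.23,0.236,0.793],1],[[0.39,-0.85,-0.57],[-0.23,0.236,0.793],1]]'
python3 - <<'E'
from h import *
rel([435,153,4],barR(94,0)*UF);print(read_state()['joints'].round(2))
d=grab('scene');e=grab('top')
a=d['frame'][110:290,130:310];b=e['frame'][140:290,140:290]
cv2.imwrite('pics/held2.png',np.hstack([cv2.resize(x,(400,400),interpolation=cv2.INTER_CUBIC) for x in(a,b)])[:,:,::-1])
E
```

```text
clock: 11.3
position: [420.4, 157.6, 160.4]
ee_rot: [0.68, 0.734, -0.005, -0.003]
contact_force: [0.7, -0.7, -2.4]
gripper_width: 24.7
grasp_force: 60.2
shift [0.146, -0.046, -1.564] turn [0.001, -0.005, -0.003] deg 0.7
[ 0.72  0.16 -0.5  -0.01 -0.92  2.5 ]
```

View pics/held2.png

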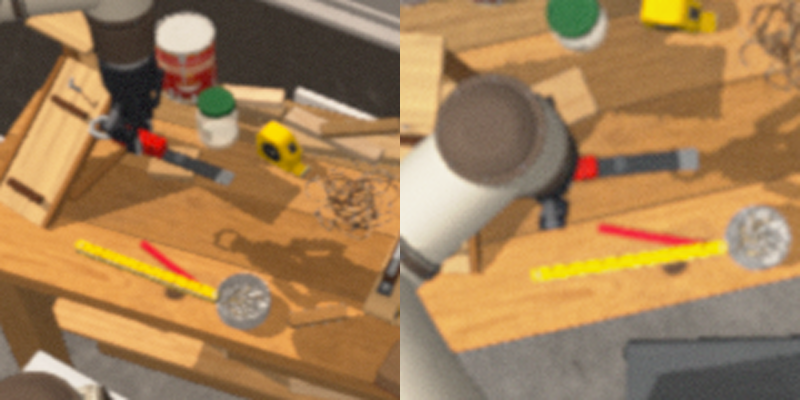

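```bash
python3 -m jog '[[[0.05,-0.02,-0.3],[0,-0.005,-0.003],1],[[0.15,-0.05,-0.7],[0,-0.005,-0.003],1],[[0.15,-0.05,-1],[0,-0.005,-0.003],1],[[0.15,-0.05,-1],[0,-0.005,-0.003],1]]'; python3 -m jog '[[[0,0,-0.2],[0,0,0],1],[[0,0,-0.35],[0,0,0],1],[[0,0,-0.45],[0,0,0],1],[[0,0,-0.48],[0,0,0],1],[[0,0,-0.51],[0,0,0],1],[[0,0,-0.51],[0,0,0],1]]'
python3 - <<'E'
from h import *
e=grab('top');C=cloud(e);H=hsv(e);h,s,v=[H[...,i] for i in range(3)]
g=(s<75)&(C[...,1]<115)&(C[...,1]>-20)&(C[...,0]>400)&(C[...,0]<480)&(C[...,2]>3)
P=C[big(g)]; f=np.polyfit(P[:,1],P[:,2],1); k=np.polyfit(P[:,1],P[:,0],1)
print(len(P),P[:,1].min(),P[:,1].max(),'pitch',np.degrees(np.arctan(f[0])),'z at toe end, handle end',np.polyval(f,[P[:,1].min(),P[:,1].max()]),'yaw',np.degrees(np.arctan(k[0])))
E
```

```text
clock: 11.8
position: [431.5, 150.6, 57.5]
ee_rot: [0.684, 0.729, -0.004, -0.0]
contact_force: [-0.2, -0.5, -2.4]
gripper_width: 24.6
grasp_force: 60.2
clock: 12.4
position: [435.0, 154.0, 11.0]
ee_rot: [0.682, 0.731, 0.002, 0.001]
contact_force: [0.3, -0.2, -2.0]
gripper_width: 24.6
grasp_force: 60.2
199 11.41640168961567 110.1186212572298 pitch 0.831843868354616 z at toe end, handle end [12.60912096 14.04222138] yaw -3.8117983037803587
```

```bash
python3 -m jog '[[[0,0,-0.03],[0,0,0],1],[[0,0,-0.05],[0,0,0],1],[[0,0,-0.07],[0,0,0],1],[[0,0,-0.07],[0,0,0],1]]'
```

```text
clock: 12.85
position: [434.5, 153.7, 3.3]
ee_rot: [0.682, 0.731, 0.001, 0.001]
contact_force: [-0.1, -0.3, -3.1]
gripper_width: 24.8
grasp_force: 60.2
```

```bash
python3 -m jog '[[[0,0,0],[0,0,0],0],[[0,0,0],[0,0,0],-0.4],[[0,0,0],[0,0,0],-0.4],[[0,0,0.2],[0,0,0],-0.4],[[0,0,0.6],[0,0,0],-0.4],[[0,0,0.9],[0,0,-0.07],-0.4],[[0,0,0.9],[0,0,-0.9],-0.4],[[0,0,0.9],[0,0,-0.9],-0.4],[[0,0,0.9],[0,0,-0.9],-0.4],[[0,0,0.9],[0,0,-0.9],-0.4],[[0,0,0.9],[0,0,-0.9],-0.4],[[0,0,0.9],[0,0,-0.9],-0.4],[[0,0,0.9],[0,0,-0.9],-0.4],[[0,0,0.9],[0,0,-0.9],-0.4],[[0,0,0.9],[0,0,-0.9],-0.4],[[0,0,0.9],[0,0,-0.9],-0.4],[[0,0,0.9],[0,0,-0.9],-0.4],[[0,0,0.9],[0,0,-0.9],-0.4],[[0,0,0.9],[0,0,-0.9],-0.4]]'
python3 - <<'E'
from h import *
e=grab('top');C=cloud(e);H=hsv(e);h,s,v=[H[...,i].astype(int) for i in range(3)]
X,Y,Z=[C[...,i] for i in range(3)]
g=big((s<75)&(Y<112)&(Y>-20)&(X>400)&(X<480)&(Z>2)&(Z<30))
P=C[g]; k=np.polyfit(P[:,1],P[:,0],1)
vv,uu=np.nonzero(g); W=onz(e,np.c_[uu,vv],6)
k2=np.polyfit(W[:,1],W[:,0],1)
print(len(P),P[:,2].mean(),'blade y',W[:,1].min(),W[:,1].max(),'yaw',90-np.degrees(np.arctan(k[0])),90-np.degrees(np.arctan(k2[0])),'x at y=60,153',np.polyval(k2,[60,153]))
d=grab('scene');H=hsv(d);h,s,v=[H[...,i].astype(int) for i in range(3)];C=cloud(d)
m=((h<8)|(h>172))&(s>150)&(abs(C[...,0]-435)<30)&(abs(C[...,1]-150)<60)&(C[...,2]<40)
m=big(m);vv,uu=np.nonzero(m);W=onz(d,np.c_[uu,vv],14);print('handle scene',m.sum(),W.mean(0),W.min(0),W.max(0))
rel([435,153,90],barR(94,0)*FL); print(read_state()['joints'].round(2))
E
```

```text
clock: 14.75
position: [434.8, 153.8, 93.8]
ee_rot: [0.992, -0.122, 0.0, 0.001]
contact_force: [0.3, -0.8, -1.0]
gripper_width: 59.6
grasp_force: 0.0
161 6.182990186201387 blade y 11.607060948548298 104.25961670214303 yaw 93.17131140946886 93.0935358032667 x at y=60,153 [437.90959568 432.88341883]
handle scene 203 [433.42205183 155.63812836  14.        ] [415.01108225 110.99461199  14.        ] [451.74054964 201.50543083  14.        ]
shift [0.003, -0.008, -0.037] turn [0.001, -0.001, -0.6] deg 72.0
[ 0.7   0.27 -0.57  0.   -0.73  0.63]
```

```bash
python3 -m jog '[[[-0.01,0.01,0],[0,0,-0.07],-0.4],[[-0.01,0.01,0],[0,0,-0.6],-0.4],[[-0.01,0.01,0],[0,0,-0.6],-0.4],[[-0.01,0.01,0],[0,0,-0.6],-0.4],[[-0.01,0.01,0],[0,0,-0.6],-0.4],[[-0.01,0.01,0],[0,0,-0.605],-0.4],[[-0.01,0.01,0],[0,0,-0.605],-0.4],[[-0.01,0.01,0],[0,0,-0.605],-0.4],[[-0.01,0.01,-0.2],[0,0,-0.605],-0.4],[[-0.01,0.01,-0.45],[0,0,-0.605],-0.4],[[-0.01,0.01,-0.65],[0,0,-0.605],-0.4],[[-0.01,0.01,-0.8],[0,0,-0.605],-0.4],[[-0.01,0.01,-0.89],[0,0,-0.605],-0.4],[[-0.01,0.01,-0.905],[0,0,-0.605],-0.4],[[-0.01,0.01,-0.905],[0,0,-0.605],0.2],[[-0.01,0.01,-0.905],[0,0,-0.605],1],[[-0.01,0.01,-0.905],[0,0,-0.605],1],[[-0.01,0.01,-0.905],[0,0,-0.605],1],[[-0.01,0.01,-0.905],[0,0,-0.605],1],[[-0.01,0.01,-0.905],[0,0,-0.605],1]]'
python3 - <<'E'
from kin import *
s=read_state();print(s['position'],s['joints'].round(2),Ro.from_quat(s['ee_rot']).as_matrix().round(3).tolist())
m=fit();R0=Ro.from_quat(s['ee_rot']); p=s['position']
O=np.array([517,-249.5,0]);bx=np.array([.068,-.9977,0])
a=p+[0,0,190]; b=O-190*bx+[0,0,180]; R1=barR(93.9,24)*FL
q=path(p,a,R0,R0,s['joints'],m,3);print();path(a,b,R0,R1,q,m,6)
E
```

```text
clock: 16.85
position: [434.4, 155.4, 4.0]
ee_rot: [0.728, -0.686, -0.001, 0.0]
contact_force: [-0.8, -0.0, 6.6]
gripper_width: 24.7
grasp_force: 60.1
[434.39846158 155.35133152   4.03415798] [ 0.7   0.43 -0.65 -0.   -0.49 -0.64] [[0.059, -0.998, -0.001], [-0.998, -0.059, 0.0], [-0.0, 0.001, -1.0]]
[ 0.7   0.43 -0.65 -0.   -0.49 -0.64] 
[ 0.7   0.26 -0.56 -0.   -0.75 -0.64] 
[ 0.7   0.14 -0.43 -0.   -1.   -0.64] 

[ 0.7   0.14 -0.43 -0.   -1.   -0.64] 
[ 0.55  0.14 -0.41 -0.09 -0.99 -0.44] 
[ 0.39  0.16 -0.37 -0.19 -1.   -0.22] 
[ 0.22  0.19 -0.3  -0.29 -1.05 -0.02] 
[ 0.07  0.25 -0.23 -0.37 -1.12  0.16] 
[-0.07  0.31 -0.14 -0.44 -1.21  0.32]
```

```bash
cat >> h.py <<'E'
O=np.array([517,-249.5,0]);bx=np.array([.068,-.9977,0]);bz=np.array([0,0,1.]);YAW=93.9
def pryH(a,c=0.,L=65.,back=0.):
    """handle centre for bar pitch a (deg), clearance c over rod, L toe..rod contact along bar, pulled back by back"""
    t=np.radians(a); n=np.sin(t)*bx+np.cos(t)*bz; ex=-np.cos(t)*bx+np.sin(t)*bz
    K=O-37*bx+36*bz+(6+c)*n
    H=K+12*n+(145-L+back)*ex; T=H-145*ex-10*n
    return H,T
def pry(a,c=0.,L=65.,back=0.,off=(0,0,-8)):
    H,T=pryH(a,c,L,back); print('a',a,'H',H.round(1),'toe bed x',((T-O)@bx).round(1),'z',T[2].round(1),end=' '); barrel2(H,a,off)
def barrel2(H,a,off=(0,0,-8)):
    B=barR(YAW,a); rel(np.array(H)+B.apply(off),B*FL)
E
python3 -m jog '[[[0,0,0.15],[0,0,0],1],[[0,0,0.5],[0,0,0],1],[[0,0,0.9],[0,0,0],1],[[0,0,1],[0,0,0],1],[[0,0,1],[0,0,0],1]]'; python3 -c "
from h import *
pry(26,1.5,64,70);pry(26,1.5,64,0)
H,_=pryH(26,1.5,64,70);barrel2(H+[0,0,60],26)"
```

```text
clock: 17.35
position: [434.0, 155.2, 104.1]
ee_rot: [0.727, -0.686, -0.001, -0.0]
contact_force: [0.1, 0.1, -3.0]
gripper_width: 24.5
grasp_force: 59.8
a 26 H [505.8 -85.7 119.7] toe bed x -38.2 z 47.2 shift [0.716, -2.375, 0.084] turn [0.215, 0.013, 0.005] deg 25.9
a 26 H [ 510.1 -148.5   89. ] toe bed x 24.7 z 16.5 shift [0.759, -3.002, -0.223] turn [0.215, 0.013, 0.005] deg 25.9
shift [0.716, -2.375, 0.684] turn [0.215, 0.013, 0.005] deg 25.9
```

```bash
python3 -m jog '[[[0,0,0.3],[0.03,0,0],1],[[0.05,-0.2,0.6],[0.08,0.005,0],1],[[0.2,-0.5,0.7],[0.215,0.013,0.005],1],[[0.35,-0.9,0.7],[0.215,0.013,0.005],1],[[0.4,-1,0.7],[0.215,0.013,0.005],1]]'; python3 -m jog '[[[0.1,-0.3,0],[0.05,0,0],1],[[0.2,-0.7,0],[0.05,0,0],1],[[0.3,-1,0],[0.05,0,0],1],[[0.3,-1,0],[0.05,0,0],1]]';  python3 -c "
from h import *
H,_=pryH(26,1.5,64,70);barrel2(H+[0,0,60],26);barrel2(H,26);print(read_state()['joints'].round(2))"
```

```text
clock: 17.85
position: [473.9, 52.3, 171.1]
ee_rot: [0.711, -0.666, -0.165, -0.152]
contact_force: [-0.3, 0.1, -1.2]
gripper_width: 24.5
grasp_force: 60.2
clock: 18.25
position: [503.9, -49.0, 169.3]
ee_rot: [0.701, -0.658, -0.199, -0.187]
contact_force: [0.3, 1.4, -3.0]
gripper_width: 24.8
grasp_force: 60.2
shift [0.017, -0.333, 0.033] turn [-0.048, -0.003, 0.002] deg 5.8
shift [0.017, -0.333, -0.567] turn [-0.048, -0.003, 0.002] deg 5.8
[-0.13  0.36 -0.11 -0.57 -1.28  0.42]
```

Move to above the pre-insert pose and check the held bar's pose with both cameras.

```bash
python3 -m jog '[[[0.017,-0.2,0],[-0.048,-0.003,0.002],1],[[0.017,-0.333,0],[-0.048,-0.003,0.002],1],[[0.017,-0.333,-0.2],[-0.048,-0.003,0.002],1],[[0.017,-0.333,-0.35],[-0.048,-0.003,0.002],1],[[0.017,-0.333,-0.35],[-0.048,-0.003,0.002],1]]';  cat > look.py <<'E'
from h import *
import sys
d=grab('scene');e=grab('top')
a=d['frame'][150:290,270:410];b=e['frame'][120:230,280:390]
cv2.imwrite('pics/%s.png'%sys.argv[1],np.hstack([cv2.resize(x,(400,400),interpolation=cv2.INTER_CUBIC) for x in(a,b)])[:,:,::-1])
H,T=pryH(26,1.5,64,70)
s=read_state();B=Ro.from_quat(s['ee_rot'])*FL.inv();Hm=s['position']+B.apply([0,0,8])
pts=np.array([Hm+B.apply([-145,0,-10]),Hm,Hm+B.apply([-50,0,-6])])
for n,c in(('scene',d),('top',e)):
    p,_=cv2.projectPoints(pts,cv2.Rodrigues(c['R'])[0],c['t'],c['K'],c['D']);print(n,'toe,handle,blade root px',p.reshape(-1,2).round(1).tolist())
print('toe model',pts[0].round(1))
E
python3 look.py pre2; python3 -c "
from h import *
H,_=pryH(26,1.5,64,70);barrel2(H,26)"
```

```text
clock: 18.75
position: [503.0, -77.6, 134.6]
ee_rot: [0.713, -0.663, -0.167, -0.154]
contact_force: [0.0, -0.5, -3.4]
gripper_width: 24.8
grasp_force: 60.0
scene toe,handle,blade root px [[309.0, 217.1], [273.3, 189.1], [285.4, 199.2]]
top toe,handle,blade root px [[323.9, 171.4], [284.4, 171.9], [298.2, 171.9]]
toe model [ 514.8 -207.3   71.7]
shift [0.006, -0.039, -0.247] turn [-0.001, 0.001, -0.003] deg 0.4
```

View pics/pre2.png

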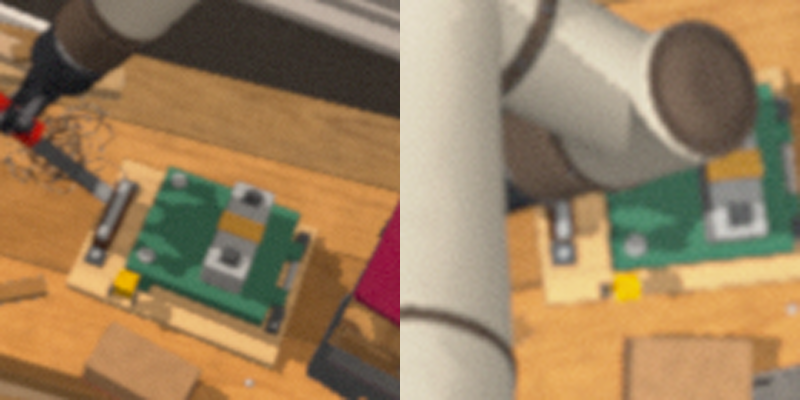

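```bash
python3 -m jog '[[[0.006,-0.04,-0.13],[0,0,-0.003],1],[[0.006,-0.04,-0.25],[0,0,-0.003],1],[[0.006,-0.04,-0.25],[0,0,-0.003],1],[[0.01,-0.1,-0.28],[0,0,-0.003],1],[[0.016,-0.19,-0.32],[0,0,-0.003],1],[[0.023,-0.29,-0.37],[0,0,-0.003],1],[[0.03,-0.39,-0.42],[0,0,-0.003],1],[[0.035,-0.47,-0.458],[0,0,-0.003],1],[[0.04,-0.54,-0.493],[0,0,-0.003],1],[[0.045,-0.6,-0.522],[0,0,-0.003],1],[[0.049,-0.65,-0.546],[0,0,-0.003],1],[[0.049,-0.65,-0.546],[0,0,-0.003],1]]'; python3 look.py ins; python3 -c "
from h import *
for a in(26,20,14,8,4,0,-3,-6): pry(a,0,65)"
```

```text
clock: 20.05
position: [510.3, -144.0, 83.0]
ee_rot: [0.712, -0.665, -0.163, -0.155]
contact_force: [-0.6, 0.6, -3.4]
gripper_width: 25.1
grasp_force: 60.1
scene toe,handle,blade root px [[326.2, 234.1], [291.6, 206.8], [303.3, 216.6]]
top toe,handle,blade root px [[341.5, 172.0], [304.9, 172.3], [317.6, 172.4]]
toe model [ 519.4 -272.5   18. ]
a 26 H [ 510.1 -148.7   87.2] toe bed x 24.9 z 14.7 shift [-0.004, -0.018, -0.034] turn [-0.0, 0.002, 0.0] deg 0.3
a 20 H [ 509.8 -143.7   80.3] toe bed x 26.8 z 21.3 shift [-0.007, 0.024, -0.107] turn [-0.05, -0.001, -0.0] deg 6.0
a 14 H [ 509.5 -139.5   72.8] toe bed x 28.0 z 28.0 shift [-0.009, 0.059, -0.184] turn [-0.1, -0.004, -0.0] deg 12.0
a 8 H [ 509.3 -136.    65. ] toe bed x 28.5 z 34.9 shift [-0.011, 0.085, -0.264] turn [-0.15, -0.008, -0.0] deg 18.0
a 4 H [ 509.1 -134.2   59.5] toe bed x 28.4 z 39.4 shift [-0.012, 0.098, -0.319] turn [-0.183, -0.01, -0.0] deg 22.0
a 0 H [ 509.  -132.8   54. ] toe bed x 28.0 z 44.0 shift [-0.013, 0.107, -0.375] turn [-0.217, -0.012, -0.0] deg 26.0
a -3 H [ 509.  -131.9   49.8] toe bed x 27.5 z 47.4 shift [-0.013, 0.111, -0.417] turn [-0.242, -0.014, -0.001] deg 29.0
a -6 H [ 508.9 -131.3   45.5] toe bed x 26.8 z 50.8 shift [-0.013, 0.113, -0.459] turn [-0.266, -0.016, -0.001] deg 32.0
```

View pics/ins.png

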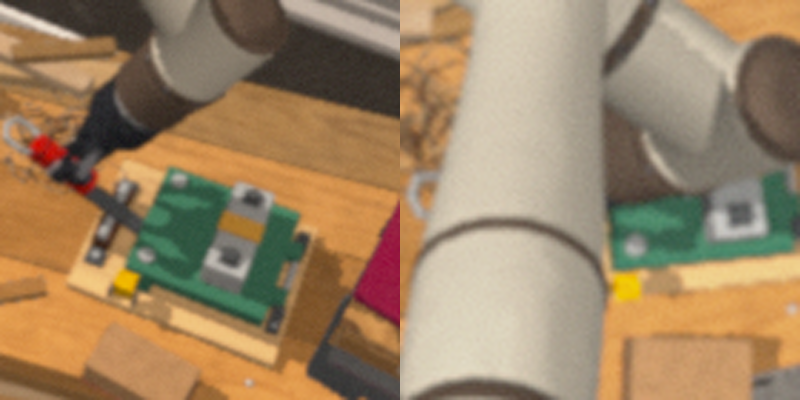

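```bash
python3 -m jog '[[[-0.003,0.02,-0.06],[-0.025,0,0],1],[[-0.007,0.043,-0.1],[-0.05,-0.001,0],1],[[-0.008,0.06,-0.14],[-0.075,-0.002,0],1],[[-0.009,0.078,-0.179],[-0.1,-0.004,0],1],[[-0.01,0.092,-0.22],[-0.125,-0.006,0],1],[[-0.011,0.105,-0.261],[-0.15,-0.008,0],1],[[-0.011,0.105,-0.261],[-0.15,-0.008,0],1],[[-0.011,0.105,-0.261],[-0.15,-0.008,0],1]]'
cat > bs.py <<'E'
from h import *
for n in('top','scene'):
    d=grab(n);C=cloud(d);H=hsv(d);h,s,v=[H[...,i].astype(int) for i in range(3)]
    X,Y,Z=[C[...,i] for i in range(3)]; x=(C-O)@bx; y=(C-O)@np.array([.9977,.068,0])
    g=(h>65)&(h<92)&(s>80)&(x>5)&(x<150)&(abs(y)<72)&(Z>45)&(Z<100)
    f=np.polyfit(x[g],Z[g],1); 
    ym=(h>20)&(h<32)&(s>180)&(x>-20)&(x<40)&(y<-70)&(y>-130)
    print(n,g.sum(),'base angle',-f[0].round(3),'z at x=0,166',np.polyval(f,[0,166]).round(1),'catch',ym.sum(),cen(ym).round(1) if ym.any() else '',np.median(y[ym]).round(1) if ym.any() else '',np.median(Z[ym]).round(1) if ym.any() else '')
E
python3 bs.py;python3 -c "
from h import *
for a in(8,4,0,-3,-6): pry(a,0,63)"
```

```text
clock: 20.95
position: [509.7, -135.2, 60.0]
ee_rot: [0.73, -0.68, -0.049, -0.047]
contact_force: [-3.0, -10.5, 6.7]
gripper_width: 24.5
grasp_force: 61.9
top 884 base angle 0.03 z at x=0,166 [59.8 54.8] catch 53 [341.9 200.2] -90.6 52.5
scene 1203 base angle 0.028 z at x=0,166 [59.9 55.3] catch 48 [313.2 249.1] -89.6 52.2
a 8 H [ 509.1 -134.1   65.2] toe bed x 26.5 z 35.2 shift [-0.007, 0.022, -0.027] turn [0.002, 0.001, -0.001] deg 0.3
a 4 H [ 509.  -132.2   59.7] toe bed x 26.4 z 39.6 shift [-0.007, 0.035, -0.083] turn [-0.032, -0.001, -0.001] deg 3.8
a 0 H [ 508.9 -130.8   54. ] toe bed x 26.0 z 44.0 shift [-0.008, 0.044, -0.14] turn [-0.065, -0.004, -0.001] deg 7.8
a -3 H [ 508.9 -129.9   49.7] toe bed x 25.5 z 47.3 shift [-0.008, 0.048, -0.183] turn [-0.09, -0.005, -0.001] deg 10.8
a -6 H [ 508.8 -129.3   45.3] toe bed x 24.8 z 50.5 shift [-0.009, 0.05, -0.226] turn [-0.115, -0.007, -0.001] deg 13.8
```

```bash
python3 -m jog '[[[0,0,-0.028],[-0.017,0,0],1],[[0,0.003,-0.057],[-0.034,-0.001,0],1],[[-0.001,0.006,-0.085],[-0.05,-0.002,0],1],[[-0.001,0.01,-0.114],[-0.067,-0.004,0],1],[[-0.001,0.012,-0.136],[-0.08,-0.005,0],1],[[-0.001,0.014,-0.157],[-0.092,-0.005,0],1],[[-0.001,0.014,-0.157],[-0.092,-0.005,0],1],[[-0.001,0.014,-0.157],[-0.092,-0.005,0],1]]'; python3 bs.py;python3 -c "
from h import *
for a in(-3,-6): pry(a,0,63)"
```

```text
clock: 21.85
position: [510.1, -134.4, 48.5]
ee_rot: [0.731, -0.682, 0.021, 0.02]
contact_force: [-4.6, -12.1, 16.1]
gripper_width: 24.6
grasp_force: 64.4
top 1150 base angle 0.054 z at x=0,166 [64.3 55.3] catch 51 [341.9 201.3] -93.8 51.5
scene 1225 base angle 0.061 z at x=0,166 [65.4 55.3] catch 45 [312.7 249.8] -93.8 51.1
a -3 H [ 508.9 -129.9   49.7] toe bed x 25.5 z 47.3 shift [-0.013, 0.037, -0.056] turn [0.002, 0.0, -0.001] deg 0.3
a -6 H [ 508.8 -129.3   45.3] toe bed x 24.8 z 50.5 shift [-0.013, 0.039, -0.099] turn [-0.022, -0.001, -0.001] deg 2.7
```

```bash
python3 -m jog '[[[0,0,-0.03],[-0.012,0,0],1],[[0,0,-0.06],[-0.025,0,0],1],[[0,0,-0.08],[-0.035,0,0],1],[[0,0,-0.1],[-0.045,0,0],1],[[0,0,-0.1],[-0.045,0,0],1],[[0,0,-0.1],[-0.045,0,0],1]]'; python3 bs.py;python3 -c "
from h import *
for a in(-9,): pry(a,0,63)"
```

```text
clock: 22.55
position: [510.7, -133.6, 38.7]
ee_rot: [0.728, -0.681, 0.054, 0.054]
contact_force: [-9.0, -6.1, 36.5]
gripper_width: 25.0
grasp_force: 67.3
top 1126 base angle 0.1 z at x=0,166 [71.7 55. ] catch 27 [341.7 198.8] -86.9 53.2
scene 1212 base angle 0.1 z at x=0,166 [71.7 55.2] catch 43 [313.4 249.1] -86.7 52.5
a -9 H [ 508.8 -129.    41. ] toe bed x 24.0 z 53.8 shift [-0.018, 0.034, -0.057] turn [-0.002, -0.003, 0.001] deg 0.4
```

```bash
python3 -m jog '[[[0,0,0.015],[0.007,0,0],1],[[0,0,0.03],[0.014,0,0],1],[[0,0,0.045],[0.021,0,0],1],[[0,0,0.06],[0.028,0,0],1],[[0,0,0.075],[0.035,0,0],1],[[0,0,0.09],[0.041,0,0],1],[[0,0,0.105],[0.048,0,0],1],[[0,-0.002,0.125],[0.06,0,0],1],[[0,-0.004,0.145],[0.07,0,0],1],[[0,-0.006,0.17],[0.085,0,0],1],[[0,-0.01,0.2],[0.104,0.001,0],1],[[0,-0.012,0.23],[0.12,0.002,0],1],[[0,-0.014,0.257],[0.137,0.003,0],1],[[0,-0.014,0.257],[0.137,0.003,0],1]]'; python3 bs.py;python3 -c "
from h import *
for a in(8,14): pry(a,0,63)"
```

```text
clock: 24.05
position: [510.7, -134.0, 59.5]
ee_rot: [0.729, -0.681, -0.048, -0.05]
contact_force: [-0.7, -1.3, 3.9]
gripper_width: 24.9
grasp_force: 63.1
top 860 base angle 0.08 z at x=0,166 [68.3 55. ] catch 38 [341.9 199.4] -89.0 53.5
scene 1222 base angle 0.078 z at x=0,166 [68.3 55.3] catch 48 [313.3 248.7] -86.1 52.1
a 8 H [ 509.1 -134.1   65.2] toe bed x 26.5 z 35.2 shift [-0.014, 0.008, -0.017] turn [0.001, 0.004, -0.001] deg 0.5
a 14 H [ 509.4 -137.5   73.3] toe bed x 26.1 z 28.5 shift [-0.013, -0.018, 0.066] turn [0.051, 0.007, -0.001] deg 6.2
```

```bash
python3 -m jog '[[[0,-0.005,0.03],[0.017,0,0],1],[[0,-0.01,0.06],[0.034,0,0],1],[[0,-0.018,0.085],[0.05,0,0],1],[[0,-0.018,0.1],[0.05,0,0],1],[[0,-0.018,0.1],[0.05,0,0],1],[[0,-0.018,0.1],[0.05,0,0],1],[[0,-0.018,0.1],[0.05,0,0],1]]'; python3 bs.py; python3 look.py up
```

```text
clock: 24.85
position: [509.8, -134.8, 67.5]
ee_rot: [0.726, -0.677, -0.084, -0.087]
contact_force: [1.1, -3.7, 1.8]
gripper_width: 24.6
grasp_force: 62.8
top 599 base angle 0.078 z at x=0,166 [68.3 55.4] catch 38 [341.9 199.4] -88.7 53.0
scene 1202 base angle 0.081 z at x=0,166 [68.5 55.1] catch 45 [313.3 248.6] -86.6 52.7
scene toe,handle,blade root px [[327.5, 232.1], [288.3, 208.6], [301.6, 217.1]]
top toe,handle,blade root px [[343.1, 171.2], [301.0, 173.5], [315.6, 172.8]]
toe model [ 519.9 -274.8   30.8]
```

View pics/up.png

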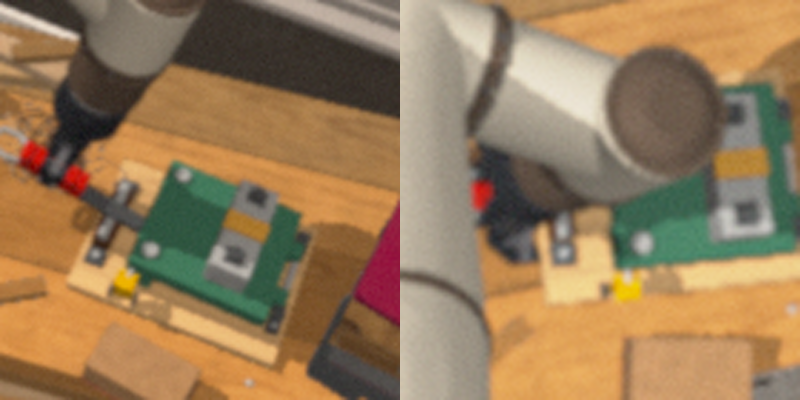

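```bash
python3 -m jog '[[[0,0.01,0.03],[0,0,0],1],[[-0.003,0.05,0.05],[0,0,0],1],[[-0.007,0.1,0.065],[0,0,0],1],[[-0.007,0.1,0.065],[0,0,0],1],[[-0.007,0.1,0.065],[0,0,0],1]]'; python3 bs.py
python3 - <<'E'
from h import *
s=read_state();B=Ro.from_quat(s['ee_rot'])*FL.inv();Hm=s['position']+B.apply([0,0,8]);ex=B.apply([1,0,0]);print('pitch tool',np.degrees(np.arcsin(ex[2])).round(1),'H',Hm.round(1))
d=grab('scene');C=cloud(d);H=hsv(d).astype(int);h,s_,v=[H[...,i] for i in range(3)];x=(C-O)@bx;y=(C-O)@np.array([.9977,.068,0]);Z=C[...,2]
r=((h<8)|(h>172))&(s_>150)&(abs(x+115)<70)&(abs(y)<40)
g=(s_<80)&(x>-75)&(x<-48)&(abs(y)<11)&(Z>35)
print('red',r.sum(),np.polyfit(x[r],Z[r],1) , 'blade',g.sum(),x[g].mean(),Z[g].mean(),y[g].mean())
m=r; lo=m&(x>-110);hi=m&(x<-130);print(x[lo].mean(),Z[lo].mean(),x[hi].mean(),Z[hi].mean())
E
```

```text
clock: 25.55
position: [507.8, -124.2, 73.5]
ee_rot: [0.726, -0.677, -0.086, -0.087]
contact_force: [0.6, -0.0, -2.7]
gripper_width: 25.0
grasp_force: 62.2
top 631 base angle 0.08 z at x=0,166 [68.5 55.2] catch 38 [341.9 199.4] -88.9 53.3
scene 1208 base angle 0.08 z at x=0,166 [68.5 55.2] catch 46 [313.3 248.9] -87.3 53.1
pitch tool 14.0 H [ 508.2 -126.5   81.4]
red 159 [-0.29361166 56.33739959] blade 40 -62.04795429749155 65.76662611313364 -1.6115165062108203
-95.07967010186272 83.42982164891674 -147.25720573677765 98.34046750340396
```

```bash
python3 -m jog '[[[-0.01,0.1,0.035],[0,0,0],1],[[-0.02,0.25,0.08],[0,0,0],1],[[-0.03,0.4,0.125],[0,0,0],1],[[-0.04,0.55,0.17],[0,0,0],1],[[-0.05,0.7,0.22],[0,0,0],1],[[-0.06,0.85,0.3],[0,0,0],1],[[-0.06,0.95,0.55],[0,0,0],1],[[-0.06,1,0.75],[0,0,0],1],[[-0.06,1,0.75],[0,0,0],1]]'; python3 bs.py
python3 - <<'E'
from kin import *
s=read_state();R=barR(94,-2)*FL; print(s['joints'].round(2))
rel([437,153,60],R); rel([437,153,5],R)
path(s['position'],[437,153,60],Ro.from_quat(s['ee_rot']),R,s['joints'],fit(),5)
E
```

```text
clock: 26.6
position: [504.2, -23.1, 152.2]
ee_rot: [0.727, -0.676, -0.082, -0.09]
contact_force: [1.5, 0.6, -2.2]
gripper_width: 24.5
grasp_force: 62.4
top 1161 base angle 0.079 z at x=0,166 [68.3 55.1] catch 39 [341.9 199.5] -89.3 52.6
scene 1207 base angle 0.08 z at x=0,166 [68.5 55.2] catch 50 [313.2 248.6] -86.5 52.9
[ 0.11  0.28 -0.28 -0.29 -1.    0.11]
shift [-0.649, 1.769, -0.889] turn [-0.133, -0.004, -0.0] deg 16.0
shift [-0.649, 1.769, -1.439] turn [-0.133, -0.004, -0.0] deg 16.0
[ 0.12  0.28 -0.28 -0.29 -1.    0.11] 
[ 0.26  0.27 -0.39 -0.22 -0.88 -0.05] 
[ 0.41  0.27 -0.48 -0.14 -0.78 -0.25] 
[ 0.57  0.29 -0.56 -0.05 -0.7  -0.46] 
[ 0.71  0.34 -0.61  0.05 -0.65 -0.68]
```

```bash
python3 -m jog '[[[-0.1,0.3,0],[-0.02,0,0],1],[[-0.25,0.7,0],[-0.07,-0.002,0],1],[[-0.37,1,0],[-0.133,-0.004,0],1],[[-0.37,1,0],[-0.133,-0.004,0],1]]'; python3 -m jog '[[[-0.1,0.3,-0.1],[0,0,0],1],[[-0.28,0.77,-0.5],[0,0,0],1],[[-0.28,0.77,-0.9],[0,0,0],1],[[-0.28,0.77,-1],[0,0,0],1],[[-0.28,0.77,-1],[0,0,0],1]]'
cat > fl.py <<'E'
from h import *
e=grab('top');C=cloud(e);H=hsv(e);h,s,v=[H[...,i] for i in range(3)]
g=(s<75)&(C[...,1]<112)&(C[...,1]>-20)&(C[...,0]>400)&(C[...,0]<480)&(C[...,2]>3)
P=C[big(g)]; P=P[P[:,1]>P[:,1].min()+22]; f=np.polyfit(P[:,1],P[:,2],1); k=np.polyfit(P[:,1],P[:,0],1)
print(len(P),P[:,1].min(),P[:,1].max(),'pitch',np.degrees(np.arctan(f[0])),'blade top z at toe, root',np.polyval(f,[10,110]),'yaw',90-np.degrees(np.arctan(k[0])))
E
python3 fl.py; python3 -c "
from h import *
rel([437,153,5],barR(94,-2)*FL)"
```

```text
clock: 27.1
position: [463.2, 78.3, 147.3]
ee_rot: [0.734, -0.679, 0.013, 0.014]
contact_force: [0.8, -0.2, -3.7]
gripper_width: 24.4
grasp_force: 62.2
clock: 27.6
position: [435.7, 150.8, 46.6]
ee_rot: [0.731, -0.682, 0.012, 0.015]
contact_force: [1.1, 0.8, -2.5]
gripper_width: 24.5
grasp_force: 62.1
154 29.82929622441324 107.35816965372436 pitch 0.5152078473718362 blade top z at toe, root [48.56256519 49.46179675] yaw 93.32688645871646
shift [-0.004, 0.014, -0.433] turn [0.001, -0.0, 0.0] deg 0.1
```

```bash
python3 -m jog '[[[0,0,-0.2],[0,0,0],1],[[0,0,-0.32],[0,0,0],1],[[0,0,-0.38],[0,0,0],1],[[0,0,-0.41],[0,0,0],1],[[0,0,-0.42],[0,0,0],1],[[0,0,-0.42],[0,0,0],1]]'; python3 fl.py
```

```text
clock: 28.25
position: [438.0, 152.4, 7.6]
ee_rot: [0.731, -0.682, 0.013, 0.011]
contact_force: [-0.1, 0.3, -3.2]
gripper_width: 24.4
grasp_force: 62.1
149 30.478691836615788 107.19574289468797 pitch 0.6047077769975672 blade top z at toe, root [8.88056914 9.9360225 ] yaw 93.87829551878065
```

```bash
python3 -m jog '[[[0,0,-0.03],[0,0,0],1],[[0,0,-0.03],[0,0,0],1],[[0,0,-0.03],[0,0,0],0.2],[[0,0,-0.03],[0,0,0],-0.3],[[0,0,-0.03],[0,0,0],-0.4],[[0,0,-0.03],[0,0,0],-0.4],[[0,0,0.1],[0,0,0],-0.4],[[0,0,0.4],[0,0,0],-0.4],[[0,0,0.8],[0,0,0],-0.4],[[0,0,1],[0,0,0],-0.4],[[0,0,1],[0,0,0],-0.4],[[0,0,1],[0,0,0],-0.4],[[0,0,1],[0,0,0],-0.4]]'; python3 fl.py; python3 bs.py
python3 - <<'E'
from h import *
a=grab('scene')['frame'];b=grab('top')['frame'];cv2.imwrite('pics/end.png',cv2.resize(np.hstack([a[110:310,130:410],b[130:270,140:400][:,:]] if 0 else [cv2.resize(a[110:310,130:410],(400,286)),cv2.resize(b[120:270,130:410],(400,286))])[:,:,::-1],(800,286)))
E
```

```text
clock: 29.6
position: [436.6, 151.6, 105.8]
ee_rot: [0.731, -0.682, 0.013, 0.013]
contact_force: [0.0, 0.3, 0.1]
gripper_width: 59.8
grasp_force: 0.0
123 30.502179714608506 107.58199951331666 pitch -0.29817517079199585 blade top z at toe, root [6.76293121 6.24251267] yaw 94.892493207811
top 1143 base angle 0.079 z at x=0,166 [68.2 55.2] catch 38 [342.1 199.6] -89.8 53.3
scene 1204 base angle 0.081 z at x=0,166 [68.4 54.9] catch 48 [313.2 248.8] -85.6 52.4
```

View pics/end.png

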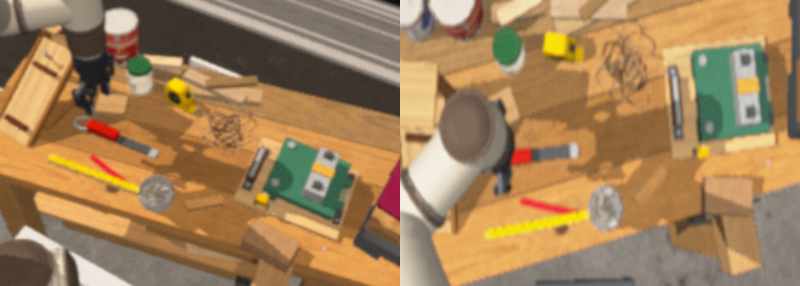

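The bar is lying flat on the bench (scene crop about (115,135)). The base is raised on its catch at about 0.08 rad, the bystanders haven't moved, and the gripper is clear.

```bash
python3 -c "
from bench import job_done
print(job_done())"
```

```text
the job is handed in; nothing more can be done
None
```

The job is handed in at about 30 s of the 64 s allowed (verdict not returned): by the cameras the base stands on its catch at about 0.08 rad, the bar lies flat on the bench near x = 0.435, y = 0.15 m, the gripper is clear, and the jar, tape and cork look unmoved.

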